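Dispense one chocolate ball into the catch tub

ROBOT

A 7-joint arm with a two-finger parallel gripper is mounted at the origin on the work surface. World frame = base frame: x ahead of the robot, y to its left, z up, the work surface at z = 0. Lengths are in m, angles in rad, forces in N, time in s.
With the tool pointing down it reaches from about 0.4 to 0.875 m from the base axis. Payload 6.5 kg.
Tool frame: the origin (TCP) lies midway between the tips of the shut fingers; the grasp point (between the pads) lies 19 mm behind it; z points along the fingers, y is the line along which they close (so a half turn about z gives the same grasp; the last joint's range is limited). The gripper opens to 85 mm and grips with 20 to 120 N. Pads are 22 mm wide; open, the fingers measure 114 mm over their backs; the gripper's body (76 mm by 85 mm) begins 54 mm behind the grasp point. The pads swing forward as they close: fully open they stand 13 mm farther back than shut.
Start: joints at [-1.262, 0.536, -0.004, 1.538, 0.003, 1.067, -0.071], TCP at [0.238, 0.605, 0.231] pointing down, gripper open.
Joint ranges: [-2.7, 2.7], [-0.37, 2.16], [-1.27, 1.26], [0.24, 2.4], [-1.31, 4.45], [0.19, 1.91], [-2.76, 2.76]. Speed limits (rad/s): [2.39, 2.39, 3.14, 3.14, 3.14, 3.14, 3.14].

INTERFACE

Orientations are given as a unit quaternion [x, y, z, w].
In Python, from station import state, capture, camera_params, finish_job gives the robot as it stands.
- The arm moves only by the tool carry_out, never from a script. Its argument "deltas" is a list of rows, each a list of 3 entries, a list of its own where there are three numbers: the finger opening in m, from 0 to 0.0854, then the shift along the tool's x, y, z in m, then the turn about the tool's z in rad. A call has 1 to 12 rows; each row is the pose to reach, as a shift and turn from the pose commanded when the call began, along the tool's axes at that moment; what a row does not reach only later rows make up. A row lasts 1/12 s, in which the tool goes at most 41.7 mm and 7.16 degrees, less where a joint would pass 70% of its speed; a pose out of reach is approached as far as the arm can. A call with a gripper value outside its range is refused whole. The fingers move at their own pace and stop on an object; "squeeze" is the grip in N (left out, the last holds). Time passes only in rows, so rows that repeat a pose let the fingers close. It gives the time, the measured TCP pose, the force, the opening and the grip force at its end, in the units of the state.
- state(): the state, without advancing time (a new reading comes with each control period).
- capture(name): name is "scene" or "top" or "wrist"; returns the picture (400x640x3 uint8, red, green, blue); there is no depth.
- camera_params(name): a dict with "fx", "fy", "cx", "cy" (pixels), "R" (3x3) and "t" (3): a world point X has camera coordinates R X + t. Camera axes: x right, y down, z forward; pixel columns grow to the right and rows downward; lengths in m; the calibration is good to about 2 mm. A picture is of the moment at which its call begins: read the wrist's pose just before it. camera_params takes no time and is no camera call; for the wrist camera it gives the pose at the moment of the call.
- finish_job(): hands the job in; it is judged then, once.
The state is a dict: "t": time; "joint_positions": joint angles; "dq": joint speeds; "effort": joint torques, N m; "tool_pos": TCP position; "ee_rot": TCP orientation; "ft_force": force on the tool from outside, world axes, zero at the start; "torque": the same for the moment, N m; "grip_width": opening from 0.0 (shut) to 1.0 (fully open); "grasp_force": force on a finger pad.
Only numpy, scipy, OpenCV 4.12 (cv2) and the standard library are available. Lean on these libraries where they do the work, as an engineer would, in place of code of your own. Each camera call takes 0.05 s, during which the arm holds its last target. There are 200 camera calls.

TASK

Bring the white catch tub to the ball dispenser and leave it standing on the table under the chute's open end. Then reach in under the yellow guard bar, press the red sprung pedal all the way down, hold it there for a second until a ball has rolled out, and let it spring back, so that exactly one chocolate ball ends up in the tub. Do not touch the balls with the gripper, and leave the two chocolate egg halves and the jar where they are.

Things in the scene. Friction and masses are not known exactly. Their poses are not given: they have to be found in the camera images.
- dispenser: Fixed ball dispenser, 165 x 400 x 265 mm. A steel-rod chute slopes 10 degrees down to own -y and ends open at y = -85 mm, 100 mm above the table. Origin on the table under the first ball; own z up, own x across the chute; the pedal is on the -x side (robot's side). Foot plate: x -108 to 58, y 20 to 220 mm, 10 mm high; for y below 20 mm nothing stands on the table.
- drop (a point): Point on the table where a ball falls and the tub's centre should stand (dispenser's own x = 0, y = -128 mm); axes as the dispenser's. Overhead is the gap between the chute's end and a blue upright end stop (92 mm wide, at own y = -170 mm, 85 to 175 mm above the table; balls hit it and drop). Lowest parts overhead: 85 mm above the table.
- guard_bar (a point): Middle of the yellow guard bar, 16 mm thick, level along the dispenser's y (own x = -87 mm, y = -85 to +55 mm, then down a post to the foot), centre 255 mm above the table, right over the pedal. It blocks a vertical hand over the pedal; closed fingers tilted 35 to 40 degrees, pointing to the dispenser's +x and down, pass under it from its -x side. Axes as the dispenser's.
- pedal (a point): Centre of the top face of the red pedal plate (52 mm along the dispenser's x, 50 mm along y, 8 mm thick), at own x = -85 mm. About 130 mm above the table at rest, 32 mm lower fully pressed. It swings about an axis along the dispenser's x, 55 mm to its +y side: moves nearly straight down (under 10 mm sideways). Axes turn with it, at rest as the dispenser's.
- trip (a joint): Pedal angle: 0 at rest (up), 0.59 rad fully pressed (hard stop). A spring pushes back, 3 N at rest to 9 N at full stroke at the pedal's centre, and returns it. Pressing lowers a finger that frees the first ball at about 3/4 stroke and lifts another that holds back the rest; on release the next ball rolls down to the finger. Let go too soon, the ball may be caught again.
- tub: Loose white plastic catch tub, open on top, 140 x 140 mm outside, 55 mm high, walls 5 mm, floor 8 mm with blue lining, 0.3 kg. Origin: centre of its underside. A straight handle, 16 mm thick, 31 to 53 mm above the underside, its end blue, stands out along own -x from the wall (x = -70 mm) to x = -161 mm.
- tub_grip (a point): Middle of the tub handle (tub's own x = -125 mm, 42 mm above its underside): grip here from above, the fingers closing along the tub's own y, across the 16 mm.
- ball1: Chocolate ball, 64 mm in diameter, about 70 g, the first in the chute, dark brown with a paler band. The origin is its centre.
- ball2: Second chocolate ball, milk brown, same size; must stay in the chute (its centre is about 155 mm above the table there).
- ball3: Third chocolate ball, dark brown, same size; must stay in the chute.
- egg_dark: Dark chocolate egg half, a dome 100 mm across and 47 mm high, flat side down, bystander. Origin: centre of its underside.
- egg_milk: Milk chocolate egg half, a dome 100 mm across and 47 mm high, flat side down, bystander. Origin: centre of its underside.
- jar: Amber jar with white cap, 72 mm across and 85 mm high, bystander. Origin: centre of its underside.
Not all that is in view belongs to the job. Leave any blue or pink look-alike of the ball2 alone.

How it is judged:
By the outcome, as a careful person would: the job done as asked, in the order asked, and still so for the second after the job is handed in, with the robot touching nothing.
It also fails if it takes over 56 s, if anything falls off the work surface, if the arm or the gripper's body presses on something with over 40 N, if the wrist force passes 120 N, or if a joint passes its speed limit or range.

## Working session

There is one attempt and no reset: what is moved stays moved. The work goes in short steps, Python scripts to look and compute and a tool call to move; the robot and the scene stay as the last step left them, time stands still between calls to the robot, and variables do not carry over. Pictures are saved under pics/ and viewed, at most 10 in all, crops included, and the job is handed in when it is done.

Besides the shell and the picture viewer there is one more tool, called after "Call:" as name(argument=value, ...), one argument or row to a line, values as JSON. carry_out: Moves the arm, as the interface text tells. Its arguments: {"type":"object","properties":{"deltas":{"type":"array","items":{"type":"array"}},"squeeze":{"type":"number"}},"required":["deltas"]}

```bash
mkdir -p pics; ls
python3 - <<'E'
from station import *
import cv2,numpy as np
for n in("scene","top"):
    im=capture(n);cv2.imwrite(f"pics/{n}0.png",im[:,:,::-1]);p=camera_params(n)
    print(n,p)
s=state();print(s)
E
```

```text
pics
scene {'fx': 502.327035320153, 'fy': 502.327035320153, 'cx': 317.76668016951334, 'cy': 203.24675444021884, 'R': array([[-0.67951884,  0.73352233, -0.01411181],
       [ 0.64269102,  0.58587758, -0.49365546],
       [-0.35383951, -0.34451772, -0.86954307]]), 't': array([ 0.41013968, -0.28602968,  1.81784811])}
top {'fx': 433.5515074928371, 'fy': 433.5515074928371, 'cx': 319.81335046380127, 'cy': 200.790020188033, 'R': array([[-0.0199343 , -0.99945297, -0.02638895],
       [-0.98327647,  0.02437695, -0.1804803 ],
       [ 0.18102485,  0.02234988, -0.98322453]]), 't': array([0.01610508, 0.5916097 , 1.28081081])}
{'t': 0.1, 'joint_positions': array([-1.26219622,  0.53711124, -0.00443482,  1.53871434,  0.00261238,
        1.0672827 , -0.0711872 ]), 'dq': array([ 0.00026119, -0.00080293,  0.00114823, -0.00177357, -0.00123631,
        0.00063763, -0.00029718]), 'effort': array([ 2.19555615e-03, -5.84562886e+01,  1.05153333e+00, -2.59777433e+01,
        1.26052010e-02,  4.49876607e-03, -2.25591953e-05]), 'tool_pos': array([0.23777739, 0.60437457, 0.23051061]), 'ee_rot': array([ 1.86262263e-01,  9.82499771e-01, -7.50844713e-04, -7.89795783e-05]), 'ft_force': array([ 0.88445727, -0.42519551,  0.12183915]), 'torque': array([ 0.06044454, -0.01072601, -0.02042379]), 'grasp_force': 0.0, 'grip_width': 1.002577804941236}
```

View pics/scene0.png

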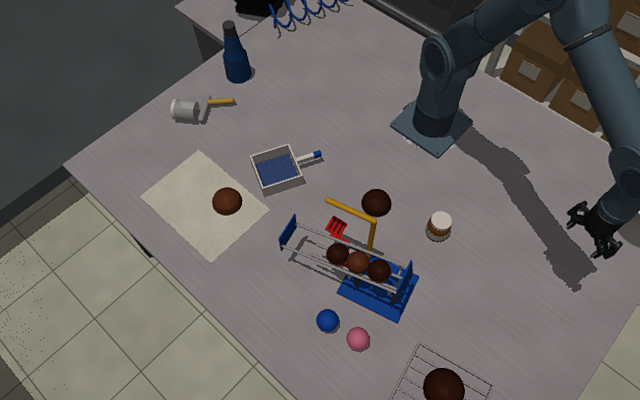

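View pics/top0.png

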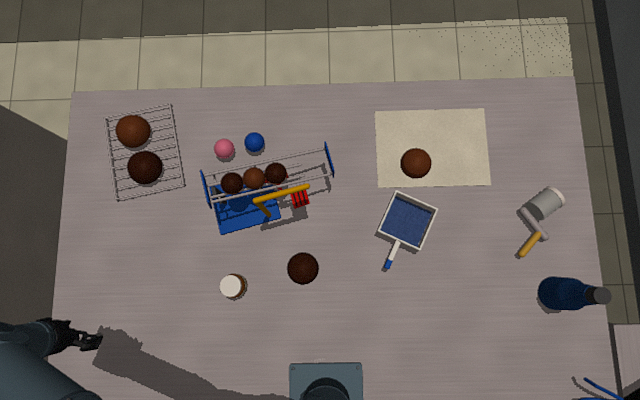

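Scene: tub at scene (277,168) with its handle end at (318,154); dispenser at (365,260), balls at (337,254), (358,262), (379,271). Top: tub (406,221), handle tip (387,266), pedal (300,199), guard bar (280,197), end stop (329,160). Candidates for ball look-alikes: blue (254,142) and pink (224,149), plus egg halves (303,268) and (416,163), and two more on the rack. The only white tub with a blue handle end is at (406,221). I'll check it in close crops.

Run:
```python
import cv2
a=cv2.imread("pics/top0.png")[110:290,190:450]
cv2.imwrite("pics/topc.png",cv2.resize(a,None,fx=3,fy=3,interpolation=cv2.INTER_CUBIC))
a=cv2.imread("pics/scene0.png")[140:330,240:430]
cv2.imwrite("pics/scenec.png",cv2.resize(a,None,fx=3,fy=3,interpolation=cv2.INTER_CUBIC))
```

```text
(no output)
```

View pics/topc.png

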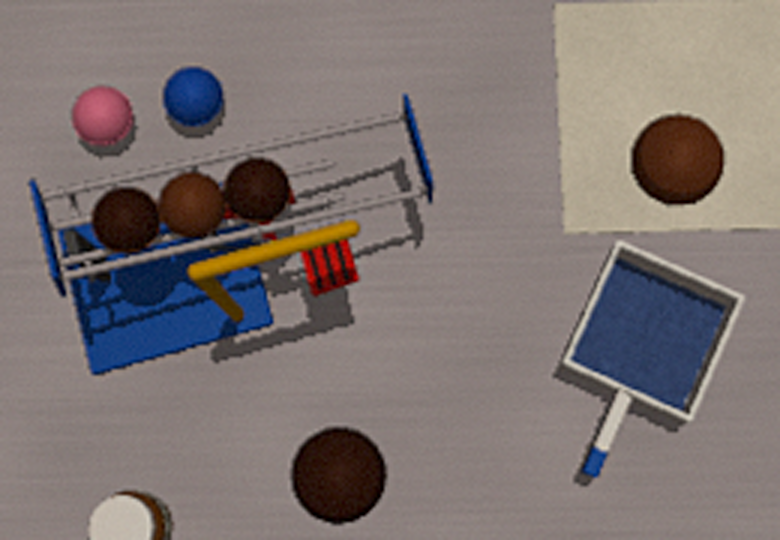

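View pics/scenec.png

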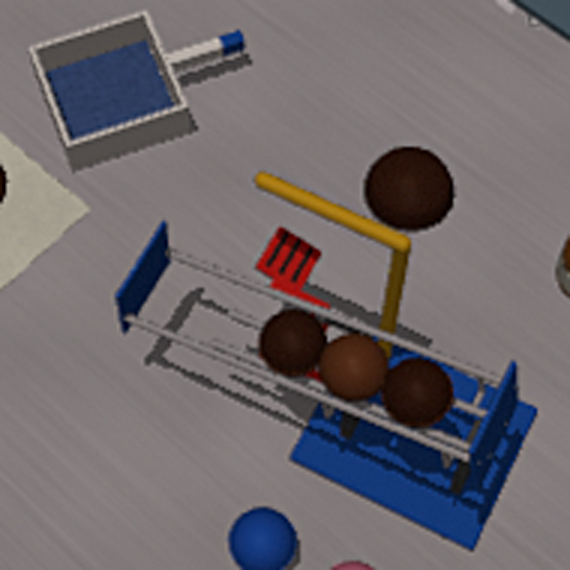

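Crops: the tub is the only white box with a handle: rim corners in topc are (618,241), (744,296), (690,419), (564,361), handle end (594,474). Dispenser: bar end (355,229), pedal (330,265), end stop on the right at about (418,148), ball1 (257,190). Next I'll fit both poses.

```bash
cat > h.py <<'E'
import numpy as np,cv2
from station import *
from scipy.optimize import least_squares
from scipy.spatial.transform import Rotation as Ro
def proj(p,X):
    c=np.asarray(X)@p["R"].T+p["t"]; return np.c_[p["fx"]*c[:,0]/c[:,2]+p["cx"],p["fy"]*c[:,1]/c[:,2]+p["cy"]]
def place(q,P):
    c,s=np.cos(q[2]),np.sin(q[2]); return np.asarray(P)@np.array([[c,s,0],[-s,c,0],[0,0,1]])+[q[0],q[1],0]
OFF=dict(top=(190,110),scene=(240,140))
def fit(obs,q0):
    # obs: (cam, own xyz mm, crop px)
    cams={n:camera_params(n) for n in("top","scene")}
    def f(q):
        return np.concatenate([(proj(cams[n],place(q,[np.array(P)/1e3]))[0]-((np.array(u)+.5)/3-.5+OFF[n])) for n,P,u in obs])
    r=least_squares(f,q0,loss="soft_l1",f_scale=1.); return r.x,f(r.x).reshape(-1,2)
E
python3 - <<'E'
from h import *
T,S="top","scene"
d=[(T,(-87,-85,255),(354,229)),(S,(-87,-85,255),(261,180)),(T,(-87,55,255),(197,272)),(S,(-87,55,255),(402,244)),
(T,(-108,20,10),(272,323)),(T,(-108,220,10),(96,374)),(S,(58,20,10),(292,458)),(S,(58,220,10),(473,548)),(S,(-108,220,10),(536,410)),
(S,(-46,-170,175),(165,222)),(S,(46,-170,175),(118,298)),(S,(46,-170,85),(125,328)),(T,(0,0,144),(257,190)),(S,(0,0,144),(294,343)),
(T,(-85,0,130),(330,265)),(S,(-85,0,130),(290,258))]
t=[(T,(70,70,55),(618,241)),(T,(70,-70,55),(744,296)),(T,(-70,-70,55),(690,419)),(T,(-70,70,55),(564,361)),(T,(-161,0,42),(594,474)),
(S,(-70,70,55),(187,107)),(S,(-70,-70,55),(147,12)),(S,(70,-70,55),(30,48)),(S,(70,70,55),(72,140)),(S,(-161,0,42),(240,38))]
for n,o,q0 in(("disp",d,(.6,.1,.24)),("tub",t,(.5,-.2,-.4))):
    q,r=fit(o,q0);print(n,q.round(4),np.degrees(q[2]).round(2));print(np.c_[r].round(1).tolist())
    if n=="disp":
        for k,P in dict(drop=(0,-128,0),bar=(-87,-15,255),barend=(-87,-85,255),pedal=(-85,0,130),b1=(0,0,144)).items():print(k,place(q,[np.array(P)/1e3]).round(4))
    else: print("grip",place(q,[(-.125,0,.042)]).round(4))
# bystanders
p=camera_params("top")
def back(u,z):
    R,t=p["R"],p["t"];r=R.T@[(u[0]-p["cx"])/p["fx"],(u[1]-p["cy"])/p["fy"],1];c=-R.T@t;return c+r*(z-c[2])/r[2]
print("eggd",back((303,268),.02),"eggm",back((416,163),.02),"jar",back((233,286),.085),"blue",back((254,142),.03))
print(state()["tool_pos"],Ro.from_quat(state()["ee_rot"]).as_matrix().round(3))
E
```

```text
disp [0.659  0.135  0.2562] 14.68
[[-0.5, -0.4], [-0.2, -0.3], [0.4, -0.2], [-0.7, -0.6], [1.0, 0.1], [-1.4, 0.4], [-2.0, -0.5], [-0.7, 0.4], [0.5, -1.4], [-1.0, -1.4], [-1.4, -1.2], [-1.2, 2.0], [-2.2, 0.6], [1.2, 1.0], [-18.5, 4.1], [15.7, 7.4]]
drop [[0.6914 0.0111 0.    ]]
bar [[0.5786 0.0984 0.255 ]]
barend [[0.5963 0.0307 0.255 ]]
pedal [[0.5767 0.1134 0.13  ]]
b1 [[0.659 0.135 0.144]]
tub [ 0.5279 -0.2625 -0.4533] -25.97
[[-0.4, -0.6], [0.2, -0.2], [0.5, 0.7], [-0.5, 0.6], [-1.6, 0.5], [0.2, -0.5], [-0.7, -0.9], [-0.8, -0.4], [-1.9, 1.9], [0.6, 0.2]]
grip [[ 0.4155 -0.2077  0.042 ]]
eggd [0.38932527 0.05954161 0.02      ] eggm [ 0.7130543  -0.30572051  0.02      ] jar [0.33976319 0.26044476 0.085     ] blue [0.7944763  0.21209377 0.03      ]
[0.23777739 0.60437457 0.23051061] [[-0.931  0.366 -0.   ]
 [ 0.366  0.931 -0.001]
 [-0.    -0.002 -1.   ]]
```

Call:
carry_out(
  deltas=[
    [0.085,[-0.38,-0.36,-0.11],1.4],
    [0.085,[-0.38,-0.36,-0.11],1.4],
    [0.085,[-0.38,-0.36,-0.11],1.4],
    [0.085,[-0.38,-0.36,-0.11],1.4],
    [0.085,[-0.38,-0.36,-0.11],1.4],
    [0.085,[-0.38,-0.36,-0.11],1.4],
    [0.085,[-0.38,-0.36,-0.11],1.4],
    [0.085,[-0.38,-0.36,-0.11],1.4],
    [0.085,[-0.38,-0.36,-0.11],1.4],
    [0.085,[-0.38,-0.36,-0.11],1.4],
    [0.085,[-0.38,-0.36,-0.11],1.4],
    [0.085,[-0.38,-0.36,-0.11],1.4],
  ],
)

```text
t: 1.1
tool_pos: [0.4455, 0.1597, 0.3345]
ee_rot: [0.777, 0.629, 0.0, -0.0]
ft_force: [1.6, 0.4, 0.3]
grip_width: 0.992
grasp_force: 0.0
```

```bash
cat >> h.py <<'E'
def go(pos,yawdeg):
    "delta in tool axes to TCP pos with tool-y world angle yawdeg (tool down)"
    s=state();R=Ro.from_quat(s["ee_rot"]).as_matrix()
    a=np.degrees(np.arctan2(R[1,1],R[0,1]))
    d=R.T@(np.array(pos)-s["tool_pos"]); w=(yawdeg-a+180)%360-180
    print("tool",s["tool_pos"].round(4),"yaw",a.round(2),"tilt",np.degrees(np.arccos(-R[2,2])).round(2),"shift",d.round(4),"turn",-np.radians(w).round(4),"q7",s["joint_positions"][6].round(2))
E
python3 - <<'E'
from h import *
T,S="top","scene"
d=[(T,(-87,-85,255),(354,229)),(S,(-87,-85,255),(261,180)),(T,(-87,55,255),(197,272)),(S,(-87,55,255),(402,244)),
(T,(-108,20,10),(272,323)),(T,(-108,220,10),(96,374)),(S,(58,20,10),(292,458)),(S,(58,220,10),(473,548)),(S,(-108,220,10),(536,410)),
(S,(-46,-170,175),(165,222)),(S,(46,-170,175),(118,298)),(T,(0,0,144),(257,190)),(S,(0,0,144),(294,343))]
q,r=fit(d,(.6,.1,.24));print(q.round(4),abs(r).max())
cams={n:camera_params(n) for n in(T,S)}
obs=[(T,(330,265)),(S,(290,258))]
f=lambda v:np.concatenate([proj(cams[n],place(q,[v]))[0]-((np.array(u)+.5)/3-.5+OFF[n]) for n,u in obs])
r=least_squares(f,(-.085,-.04,.13));print("pedal own",r.x.round(4),r.fun.round(1))
for k,P in dict(drop=(0,-128,0),pedal=r.x*1e3,barend=(-87,-85,255)).items():print(k,place(q,[np.array(P)/1e3]).round(4))
s=state();R=Ro.from_quat(s["ee_rot"]).as_matrix();w=camera_params("wrist")
print("wristcam in tool",(R.T@(-w["R"].T@w["t"]-s["tool_pos"])).round(3),"axes",(R.T@w["R"].T).round(2).tolist())
go((.4155,-.2077,.15),-116)
E
```

```text
[0.6591 0.1361 0.2586] 2.568143380499407
pedal own [-0.0881 -0.0546  0.1247] [-0.3  0.2 -0.4 -0.1]
drop [[0.6918 0.0124 0.    ]]
pedal [[0.5879 0.0609 0.1247]]
barend [[0.5967 0.0317 0.255 ]]
wristcam in tool [ 0.082 -0.001 -0.144] axes [[-0.0, -0.95, -0.32], [1.0, -0.0, -0.0], [0.0, -0.32, 0.95]]
tool [0.4455 0.1597 0.3345] yaw -12.05 tilt 0.02 shift [-0.3656  0.0474  0.1844] turn 1.8142 q7 -0.58
```

Call:
carry_out(
  deltas=[
    [0.085,[-0.366,0.047,0.15],1.45],
    [0.085,[-0.366,0.047,0.15],1.45],
    [0.085,[-0.366,0.047,0.15],1.45],
    [0.085,[-0.366,0.047,0.15],1.45],
    [0.085,[-0.366,0.047,0.15],1.45],
    [0.085,[-0.366,0.047,0.15],1.45],
    [0.085,[-0.366,0.047,0.15],1.45],
    [0.085,[-0.366,0.047,0.15],1.45],
    [0.085,[-0.366,0.047,0.15],1.45],
    [0.085,[-0.366,0.047,0.15],1.45],
    [0.085,[-0.366,0.047,0.15],1.45],
    [0.085,[-0.366,0.047,0.15],1.45],
  ],
)

```text
t: 2.1
tool_pos: [0.4159, -0.2081, 0.1834]
ee_rot: [0.999, -0.047, -0.001, 0.0]
ft_force: [0.2, 0.9, -0.1]
grip_width: 0.993
grasp_force: 0.0
```

Run:
```python
from h import *
go((.4155,-.2077,.1),-116)
im=capture("wrist");p=camera_params("wrist")
print(proj(p,[(.4155,-.2077,.053)]+list(place((.5279,-.2625,-.4533),[(-.161,.008,.053),(-.161,-.008,.053),(-.07,.008,.053),(-.07,-.008,.053)]))).round(0).tolist())
cv2.imwrite("pics/w1.png",im[:,:,::-1])
```

```text
tool [ 0.4159 -0.2081  0.1834] yaw -95.36 tilt 0.12 shift [-0.0003 -0.0004  0.0834] turn 0.3602 q7 -0.89
[[317.0, 188.0], [294.0, 222.0], [311.0, 228.0], [332.0, 121.0], [351.0, 129.0]]
```

View pics/w1.png

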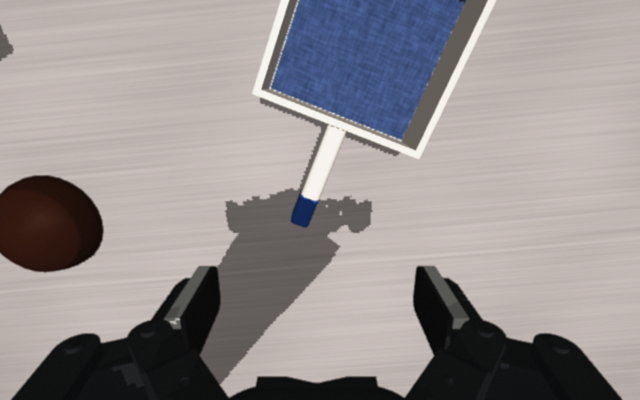

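The wrist view shows the white handle with its blue end at (300,212), joining the wall at (337,128), within about 4 px of the prediction. The egg half is at the left (45,222). So the choice is confirmed: turn, then go down.

Call:
carry_out(
  deltas=[
    [0.085,[0,0,0.06],0.36],
    [0.085,[0,0,0.06],0.36],
    [0.085,[0,0,0.06],0.36],
    [0.085,[0,0,0.1],0.36],
    [0.085,[0,0,0.13],0.36],
    [0.085,[0,0,0.15],0.36],
    [0.085,[0,0,0.16],0.36],
    [0.085,[0,0,0.16],0.36],
    [0.0,[0,0,0.16],0.36],
    [0.0,[0,0,0.16],0.36],
    [0.0,[0,0,0.16],0.36],
    [0.0,[0,0,0.16],0.36],
  ],
  squeeze=80,
)

```text
t: 3.15
tool_pos: [0.4181, -0.2064, 0.0251]
ee_rot: [0.976, -0.22, 0.001, 0.0]
ft_force: [0.4, -0.3, 0.2]
grip_width: 0.45
grasp_force: 0.0
```

Call:
carry_out(
  deltas=[
    [0.0,[0,0,0],0],
    [0.0,[0,0,0],0],
    [0.0,[0,0,0],0],
    [0.0,[0,0,0],0],
  ],
)

```text
t: 3.48
tool_pos: [0.4176, -0.2064, 0.0247]
ee_rot: [0.976, -0.22, 0.0, -0.0]
ft_force: [-1.2, 0.6, 7.6]
grip_width: 0.175
grasp_force: 79.0
```

Run:
```python
from h import *
go((.4155,-.2077,.04),-116);print(state()["grip_width"],state()["grasp_force"])
```

```text
tool [ 0.4176 -0.2064  0.0247] yaw -115.4 tilt 0.06 shift [-0.0013  0.0021 -0.0153] turn 0.0104 q7 -0.9
0.17512547299329345 79.03563737869263
```

Call:
carry_out(
  deltas=[
    [0,[0,0,-0.006],0],
    [0,[0,0,-0.012],0],
    [0,[0,0,-0.017],0],
    [0,[0,0,-0.017],-0.04],
    [0,[0,0,-0.017],-0.12],
    [0,[0,0,-0.017],-0.2],
    [0,[0,0,-0.017],-0.28],
    [0,[0,0,-0.017],-0.36],
    [0,[0,0,-0.017],-0.44],
    [0,[0,0,-0.017],-0.52],
    [0,[0,0,-0.017],-0.57],
    [0,[0,0,-0.017],-0.6],
  ],
)

```text
t: 4.48
tool_pos: [0.4171, -0.2063, 0.0415]
ee_rot: [0.997, 0.08, -0.0, 0.0]
ft_force: [0.7, -0.6, -2.9]
grip_width: 0.17
grasp_force: 78.0
```

Run:
```python
from h import *
go((.6123,-.0824,.040),-40);print(state()["grip_width"],state()["ft_force"])
im=capture("wrist");cv2.imwrite("pics/w2.png",im[:,:,::-1])
```

```text
tool [ 0.4171 -0.2063  0.0415] yaw -80.87 tilt 0.0 shift [ 0.2124 -0.0913  0.0014] turn -0.7134 q7 -0.48
0.17005059092510794 [ 0.66283517 -0.58770707 -2.88068727]
```

View pics/w2.png

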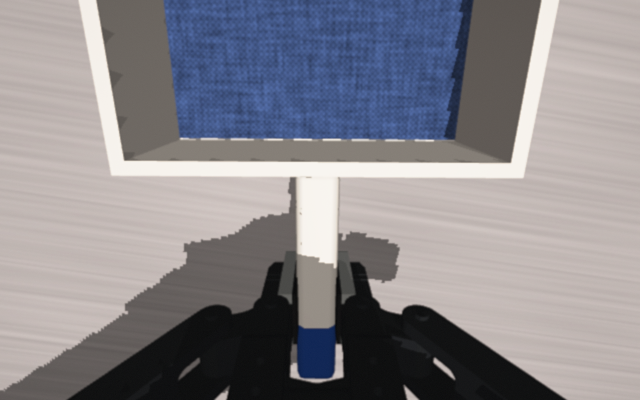

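The handle sits centred between the pads, (318,290), and the tub is square to the hand. Its 2.9 N weight is carried. On to the drop point.

Call:
carry_out(
  deltas=[
    [0,[0.005,-0.002,0],-0.05],
    [0,[0.02,-0.008,0],-0.13],
    [0,[0.04,-0.017,0],-0.21],
    [0,[0.06,-0.026,0],-0.29],
    [0,[0.08,-0.034,0],-0.37],
    [0,[0.1,-0.043,0],-0.45],
    [0,[0.12,-0.052,0],-0.53],
    [0,[0.14,-0.06,0],-0.6],
    [0,[0.16,-0.069,0],-0.66],
    [0,[0.18,-0.077,0],-0.7],
    [0,[0.2,-0.086,0],-0.713],
    [0,[0.209,-0.09,0],-0.713],
  ],
)

```text
t: 5.53
tool_pos: [0.612, -0.0823, 0.0412]
ee_rot: [0.906, 0.422, 0.001, 0.0]
ft_force: [0.3, 0.5, -2.3]
grip_width: 0.171
grasp_force: 78.1
```

Run:
```python
from h import *
go((.6123,-.0824,.0255),-40);print(state()["grip_width"],state()["ft_force"])
for n in("scene","top"):
    im=capture(n)[:,:,::-1]
    if n=="scene": A=cv2.resize(im[140:330,220:430],None,fx=2.8,fy=2.8,interpolation=cv2.INTER_CUBIC)
    cv2.imwrite(f"pics/{n}1.png",im)
cv2.imwrite("pics/s1c.png",A)
```

```text
tool [ 0.612  -0.0823  0.0412] yaw -40.04 tilt 0.1 shift [0.0001 0.0003 0.0157] turn -0.0006 q7 -0.3
0.1706043269973278 [ 0.2789038   0.51739392 -2.28807743]
```

View pics/s1c.png

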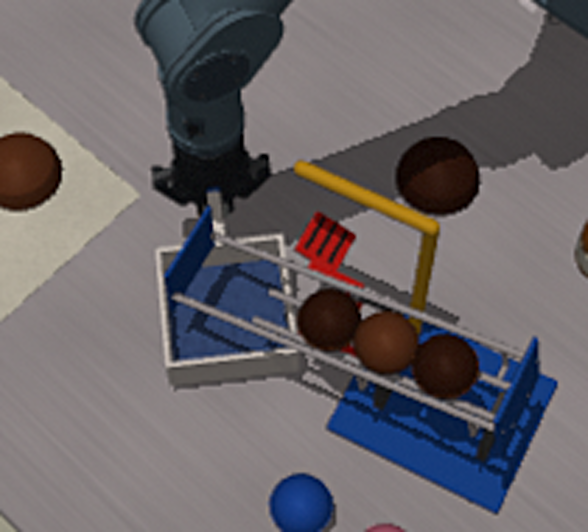

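Tub rim (160–300, 240–385) lies under the gap between the chute end and the end stop, and the bar and pedal are clear. I'll lower gently.

Call:
carry_out(
  deltas=[
    [0,[0,0,0.004],0],
    [0,[0,0,0.008],0],
    [0,[0,0,0.012],0],
    [0,[0,0,0.015],0],
    [0,[0,0,0.016],0],
    [0,[0,0,0.016],0],
  ],
)

```text
t: 6.13
tool_pos: [0.6089, -0.0856, 0.0251]
ee_rot: [0.907, 0.421, -0.0, -0.0]
ft_force: [-1.1, -1.1, -0.1]
grip_width: 0.173
grasp_force: 78.3
```

Call:
carry_out(
  deltas=[
    [0,[0,0,0],0],
    [0,[0,0,0],0],
  ],
)

```text
t: 6.3
tool_pos: [0.6097, -0.085, 0.0252]
ee_rot: [0.907, 0.421, 0.0, 0.0]
ft_force: [-1.3, -0.9, -0.5]
grip_width: 0.166
grasp_force: 78.2
```

Run:
```python
from h import *
go((.6123,-.0824,.0255),-40);s=state();print(s["ft_force"],s["torque"],s["dq"].round(3))
im=capture("top")[:,:,::-1];cv2.imwrite("pics/t2.png",cv2.resize(im[110:270,230:420],None,fx=3.5,fy=3.5,interpolation=cv2.INTER_CUBIC))
P=place((.6591,.1361,.2586),[(0,-.128,.0),(0,-.128,.055)]);print((proj(camera_params("top"),P)-[230,110])*3.5)
```

```text
tool [ 0.6097 -0.085   0.0252] yaw -40.19 tilt 0.02 shift [ 0.0037  0.0003 -0.0003] turn -0.0033 q7 -0.29
[-1.27272351 -0.88514754 -0.48730444] [-0.15740346  0.1177859  -0.01115138] [-0.002  0.001 -0.001 -0.004  0.    -0.001  0.   ]
[[303.51838013 222.43264224]
 [301.45666247 207.48127173]]
```

View pics/t2.png

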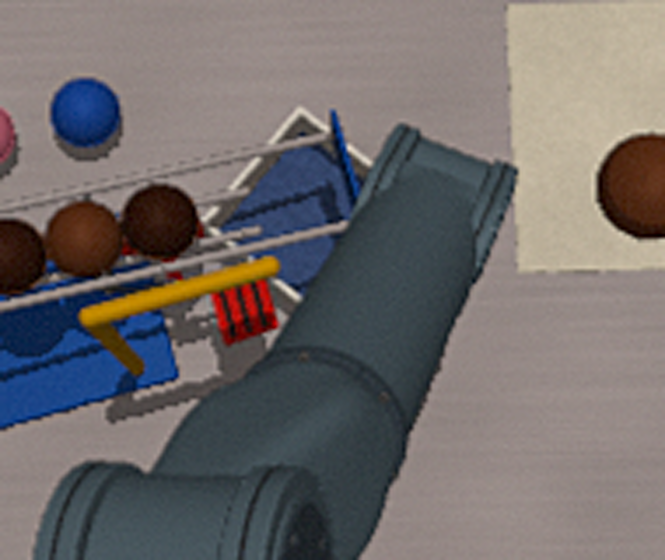

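Run:
```python
from h import *
p=camera_params("top")
f=lambda q:((proj(p,place(q,[(.07,-.07,.055),(.07,.07,.055)]))-[230,110]+.5)*3.5-.5-[[300,108],[203,222]]).ravel()
r=least_squares(lambda q:np.r_[f(q),(q[2]-np.radians(49.8))*2000],(.69,.01,.87));print(r.x.round(4),np.degrees(r.x[2]),f(r.x).round(1))
q=r.x;d=q[:2]-np.array([.6918,.0124]);print("err",d.round(4))
```

```text
[0.6887 0.0038 0.8692] 49.79933561655995 [ 1.1 -1.9 -1.1  1.8]
err [-0.0031 -0.0086]
```

Call:
carry_out(
  deltas=[
    [0,[0.003,0,0],0],
    [0,[0.006,0,0],0],
    [0,[0.008,0,0],0],
    [0,[0.008,0,0],0],
    [0.03,[0.008,0,0],0],
    [0.05,[0.008,0,0],0],
    [0.05,[0.008,0,0],0],
    [0.05,[0.008,0,0],0],
    [0.05,[0.008,0,0],0],
  ],
)

```text
t: 7.1
tool_pos: [0.6148, -0.0787, 0.0252]
ee_rot: [0.907, 0.421, 0.0, 0.0]
ft_force: [0.4, -0.1, -0.1]
grip_width: 0.588
grasp_force: 0.0
```

Call:
carry_out(
  deltas=[
    [0.05,[0,0,-0.015],0],
    [0.05,[0,0,-0.04],0],
    [0.05,[0,0,-0.07],0],
    [0.05,[-0.02,0,-0.1],0],
    [0.085,[-0.04,0,-0.13],0],
    [0.085,[-0.07,0,-0.15],0],
    [0.085,[-0.1,0,-0.17],0],
    [0.085,[-0.12,0,-0.17],0],
    [0.085,[-0.12,0,-0.17],0],
  ],
)

```text
t: 7.85
tool_pos: [0.5348, -0.1756, 0.198]
ee_rot: [0.908, 0.418, 0.001, 0.001]
ft_force: [-0.4, 0.3, 0.2]
grip_width: 0.996
grasp_force: 0.0
```

Run:
```python
from h import *
q=(.6591,.1361,.2586)
for x in(-.2,-.15): print(place(q,[(x,-.058,0)]).round(4))
go((*place(q,[(-.2,-.058,0)])[0,:2],.195),14.8)
im=capture("top")[:,:,::-1];cv2.imwrite("pics/t3.png",cv2.resize(im[90:290,220:440],None,fx=2.5,fy=2.5,interpolation=cv2.INTER_CUBIC))
```

```text
[[0.4806 0.0289 0.    ]]
[[0.5289 0.0417 0.    ]]
tool [ 0.5348 -0.1756  0.198 ] yaw -40.59 tilt 0.18 shift [ 0.12   -0.1743  0.0024] turn -0.9667 q7 -0.22
```

View pics/t3.png

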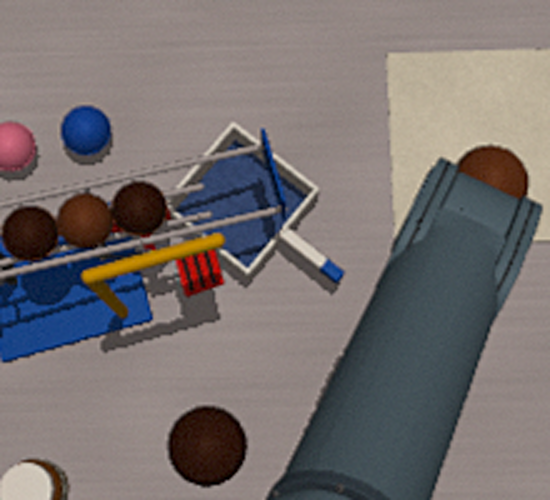

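The tub stands under the gap: corners (235,123), (319,187), (247,280), end stop over its middle, handle end (333,272). The balls are still in the chute. This interface cannot tilt the hand, so I will keep it vertical on the -x side with the fingers open across the bar, which puts the leading finger under the bar onto the pedal.

Call:
carry_out(
  deltas=[
    [0.085,[0.01,-0.015,0],-0.08],
    [0.085,[0.022,-0.032,0],-0.18],
    [0.085,[0.034,-0.05,0],-0.28],
    [0.085,[0.046,-0.067,0],-0.38],
    [0.085,[0.058,-0.084,0],-0.48],
    [0.085,[0.07,-0.102,0],-0.58],
    [0.085,[0.082,-0.12,0],-0.68],
    [0.085,[0.094,-0.137,0],-0.78],
    [0.085,[0.106,-0.154,0],-0.87],
    [0.085,[0.115,-0.168,0],-0.94],
    [0.085,[0.12,-0.174,0],-0.967],
    [0.085,[0.12,-0.174,0],-0.967],
  ],
)

```text
t: 8.9
tool_pos: [0.4817, 0.0362, 0.1953]
ee_rot: [0.606, 0.796, 0.0, -0.0]
ft_force: [-0.7, 0.7, -0.4]
grip_width: 0.997
grasp_force: 0.0
```

Run:
```python
from h import *
q=(.6591,.1361,.2586)
go((*place(q,[(-.2,-.058,0)])[0,:2],.13),14.8)
p=camera_params("top");im=capture("top")
f=lambda v:((proj(p,place(v,[(.07,-.07,.055),(-.07,-.07,.055),(-.07,.07,.055)]))-[220,90]+.5)*2.5-.5-[[235,123],[319,187],[247,280]]).ravel()
r=least_squares(f,(.69,.01,.87));print("tub",r.x.round(4),np.degrees(r.x[2]),f(r.x).round(1),"drop .6918 .0124")
```

```text
tool [0.4817 0.0362 0.1953] yaw 15.47 tilt 0.06 shift [-0.0068 -0.003   0.0653] turn 0.0117 q7 0.2
tub [0.6922 0.013  0.8632] 49.456594639894135 [-1.9  0.1  0.6  3.7  1.3 -3.7] drop .6918 .0124
```

Call:
carry_out(
  deltas=[
    [0.085,[-0.006,-0.003,0.02],0.012],
    [0.085,[-0.006,-0.003,0.045],0.012],
    [0.085,[-0.006,-0.003,0.065],0.012],
    [0.085,[-0.006,-0.003,0.07],0.012],
    [0.085,[-0.006,0.006,0.07],0.012],
    [0.085,[-0.006,0.016,0.07],0.012],
    [0.085,[-0.006,0.026,0.07],0.012],
    [0.085,[-0.006,0.036,0.07],0.012],
    [0.085,[-0.006,0.044,0.07],0.012],
    [0.085,[-0.006,0.047,0.07],0.012],
    [0.085,[-0.006,0.047,0.07],0.012],
  ],
)

```text
t: 9.87
tool_pos: [0.5299, 0.0406, 0.1255]
ee_rot: [0.612, 0.791, 0.0, 0.0]
ft_force: [-0.4, 0.6, -0.1]
grip_width: 0.994
grasp_force: 0.0
```

Run:
```python
from h import *
q=(.6591,.1361,.2586)
go((*place(q,[(-.15,-.058,0)])[0,:2],.117),14.8);print(state()["ft_force"].round(1))
im=np.hstack([capture("scene")[150:300,260:390],capture("wrist")[100:400:2,::2]]) if 0 else capture("scene")[150:280,270:400]
w=cv2.resize(capture("wrist"),(400,250))
A=cv2.resize(im,(390,390),interpolation=cv2.INTER_CUBIC);B=np.zeros((390,400,3),np.uint8);B[:250]=w
cv2.imwrite("pics/p1.png",np.hstack([A,B])[:,:,::-1])
```

```text
tool [0.5299 0.0406 0.1255] yaw 14.58 tilt 0.07 shift [ 0.0013 -0.0007  0.0085] turn -0.0038 q7 0.24
[-0.4  0.6 -0.1]
```

View pics/p1.png

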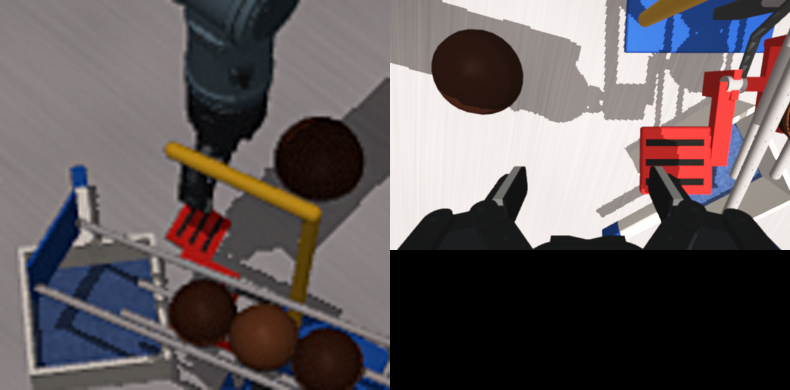

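In the scene part the leading finger passes under the yellow bar onto the pedal at (200,215). In the wrist part it stands over the pedal at (655,180), with nothing touched. Press now.

Call:
carry_out(
  deltas=[
    [0.085,[0.001,0.003,0.006],0],
    [0.085,[0.001,0.003,0.012],0],
    [0.085,[0.001,0.003,0.018],0],
    [0.085,[0.001,0.003,0.024],0],
    [0.085,[0.001,0.003,0.028],0],
    [0.085,[0.001,0.003,0.028],0],
  ],
)

```text
t: 10.47
tool_pos: [0.5319, 0.0419, 0.0965]
ee_rot: [0.612, 0.791, 0.0, 0.0]
ft_force: [0.4, -1.8, 6.4]
grip_width: 0.994
grasp_force: 2.9
```

Call:
carry_out(
  deltas=[
    [0.085,[0,0,0.007],0],
    [0.085,[0,0,0.013],0],
    [0.085,[0,0,0.016],0],
    [0.085,[0,0,0.016],0],
    [0.085,[0,0,0.016],0],
    [0.085,[0,0,0.016],0],
  ],
)

```text
t: 10.97
tool_pos: [0.5321, 0.0442, 0.083]
ee_rot: [0.611, 0.792, 0.002, -0.0]
ft_force: [-8.9, 3.1, 28.2]
grip_width: 0.997
grasp_force: 12.2
```

Call:
carry_out(
  deltas=[
    [0.085,[0,0,-0.001],0],
    [0.085,[0,0,-0.001],0],
    [0.085,[0,0,-0.001],0],
    [0.085,[0,0,-0.001],0],
    [0.085,[0,0,-0.001],0],
    [0.085,[0,0,-0.001],0],
    [0.085,[0,0,-0.001],0],
    [0.085,[0,0,-0.001],0],
    [0.085,[0,0,-0.001],0],
    [0.085,[0,0,-0.001],0],
    [0.085,[0,0,-0.001],0],
    [0.085,[0,0,-0.001],0],
  ],
)

```text
t: 11.97
tool_pos: [0.532, 0.0441, 0.0834]
ee_rot: [0.611, 0.792, 0.002, -0.0]
ft_force: [-6.4, 3.4, 21.2]
grip_width: 0.994
grasp_force: 9.0
```

```bash
cat >> h.py <<'E'
def balls():
    im=cv2.GaussianBlur(capture("top"),(0,0),1.5).astype(int); p=camera_params("top"); q=(.6591,.1361,.2586)
    print("blue-pool ref")
    for k,P in dict(first=(0,0,.144),second=(0,.064,.155),third=(0,.128,.166),tub=(0,-.128,.04),tubn=(-.03,-.128,.04),tubp=(.03,-.128,.04),tuby=(0,-.1,.04),tubm=(0,-.15,.04)).items():
        u,v=proj(p,place(q,[P]))[0].round().astype(int);print(k,(u,v),im[v,u])
    print("force",state()["ft_force"].round(1))
E
python3 -c "from h import *;balls()"
```

```text
blue-pool ref
first (np.int64(273), np.int64(174)) [145 125 122]
second (np.int64(251), np.int64(179)) [75 37 16]
third (np.int64(229), np.int64(184)) [41 17  8]
tub (np.int64(316), np.int64(170)) [ 51  66 101]
tubn (np.int64(319), np.int64(179)) [56 66 88]
tubp (np.int64(314), np.int64(162)) [ 51  68 103]
tuby (np.int64(308), np.int64(173)) [ 52  69 105]
tubm (np.int64(323), np.int64(169)) [34 13  7]
force [-6.   3.8 20.3]
```

Ball 1 has left its seat and is over the tub, and balls 2 and 3 are held. Release and back out under the bar.

Call:
carry_out(
  deltas=[
    [0.085,[0,0,-0.01],0],
    [0.085,[0,0,-0.022],0],
    [0.085,[0,0,-0.034],0],
    [0.085,[0,0,-0.044],0],
    [0.085,[0,0,-0.046],0],
    [0.085,[0,-0.01,-0.046],0],
    [0.085,[0,-0.025,-0.046],0],
    [0.085,[0,-0.045,-0.046],0],
    [0.085,[0,-0.065,-0.046],0],
    [0.085,[0,-0.075,-0.06],0],
    [0.085,[0,-0.08,-0.09],0],
    [0.085,[0,-0.08,-0.12],0],
  ],
)

```text
t: 13.02
tool_pos: [0.4505, 0.021, 0.2016]
ee_rot: [0.612, 0.791, -0.002, -0.002]
ft_force: [1.5, 0.7, 0.3]
grip_width: 0.994
grasp_force: 0.0
```

Call:
carry_out(
  deltas=[
    [0.085,[0,0,-0.03],0],
    [0.085,[0,0,-0.05],0],
    [0.085,[0,0,-0.05],0],
    [0.085,[0,0,-0.05],0],
    [0.085,[0,0,-0.05],0],
    [0.085,[0,0,-0.05],0],
  ],
)

```text
t: 13.52
tool_pos: [0.4527, 0.0217, 0.2507]
ee_rot: [0.612, 0.791, -0.001, -0.001]
ft_force: [0.4, -0.0, 0.3]
grip_width: 0.994
grasp_force: 0.0
```

Run:
```python
from h import *
balls()
p=camera_params("top");b=cv2.imread("pics/t3.png");im=capture("top")[:,:,::-1]
c=cv2.resize(im[90:290,220:440],None,fx=2.5,fy=2.5,interpolation=cv2.INTER_CUBIC)
# dark-brown blob inside the tub / chute (full-image px), area, and where it lies at ball height 40 mm
m=((im[:,:,2].astype(int)-im[:,:,0]>15)&(im.max(2)<110)).astype(np.uint8)
n,_,st,ce=cv2.connectedComponentsWithStats(m)
for i in range(1,n):
    if st[i,4]>60:
        u=ce[i];R,t=p["R"],p["t"];r=R.T@[(u[0]-p["cx"])/p["fx"],(u[1]-p["cy"])/p["fy"],1];o=-R.T@t
        print(u.round(1),st[i,4],(o+r*(.04-o[2])/r[2]).round(3))
# tub and pedal unchanged from earlier view?
d=np.abs(c.astype(int)-b).max(2)
for k,(x,y) in dict(pedal=(200,270),tubcorner=(235,123),handle=(300,250),egg=(207,445),jar=(30,480)).items():print(k,d[y-8:y+8,x-8:x+8].mean().round(1))
```

```text
blue-pool ref
first (np.int64(273), np.int64(174)) [79 40 19]
second (np.int64(251), np.int64(179)) [44 20 11]
third (np.int64(229), np.int64(184)) [ 28  66 126]
tub (np.int64(316), np.int64(170)) [ 50  65 100]
tubn (np.int64(319), np.int64(179)) [58 69 95]
tubp (np.int64(314), np.int64(162)) [ 51  66 101]
tuby (np.int64(308), np.int64(173)) [ 51  67 103]
tubm (np.int64(323), np.int64(169)) [33 14  8]
force [-0.2 -0.9  0.4]
[ 9.2 20. ] 472 [1.253 1.059 0.04 ]
[64.6 18.5] 386 [1.252 0.866 0.04 ]
[111.   18.6] 1435 [1.245 0.705 0.04 ]
[173.5  17.3] 995 [1.242 0.489 0.04 ]
[234.3  15.2] 1289 [1.243 0.281 0.04 ]
[298.3  14.1] 863 [1.238 0.063 0.04 ]
[359.   12.2] 1024 [ 1.238 -0.142  0.04 ]
[422.   11.1] 662 [ 1.234 -0.353  0.04 ]
[485.5   9.2] 772 [ 1.233 -0.565  0.04 ]
[533.2   9.5] 184 [ 1.226 -0.722  0.04 ]
[572.9  10.9] 165 [ 1.216 -0.852  0.04 ]
[588.3  10.9] 121 [ 1.214 -0.902  0.04 ]
[39.2 30.5] 164 [1.21 0.95 0.04]
[583.8  84.1] 1194 [ 0.955 -0.854  0.04 ]
[594.8  52.7] 304 [ 1.063 -0.903  0.04 ]
[603.6 114.5] 384 [ 0.85  -0.902  0.04 ]
[132.4 130.5] 913 [0.841 0.607 0.04 ]
[597.3 178.9] 656 [ 0.642 -0.855  0.04 ]
[610.3 161.9] 167 [ 0.695 -0.902  0.04 ]
[415.3 162.9] 724 [ 0.708 -0.299  0.04 ]
[144.1 166.5] 837 [0.72  0.562 0.04 ]
[336. 166.] 81 [ 0.705 -0.05   0.04 ]
[266.1 174.9] 763 [0.682 0.171 0.04 ]
[324.7 167.4] 87 [ 0.701 -0.014  0.04 ]
[615.6 195.8] 193 [ 0.587 -0.903  0.04 ]
[262.8 208.1] 95 [0.576 0.181 0.04 ]
[602.1 223.7] 151 [ 0.503 -0.851  0.04 ]
[623.1 249.5] 437 [ 0.424 -0.902  0.04 ]
[609.4 260.3] 422 [ 0.392 -0.857  0.04 ]
[239.8 284.9] 129 [0.342 0.25  0.04 ]
[621.2 302.9] 506 [ 0.268 -0.874  0.04 ]
pedal 19.7
tubcorner 5.7
handle 8.5
egg 66.9
jar 7.3
```

Call:
carry_out(
  deltas=[
    [0.085,[-0.03,-0.01,-0.03],0],
    [0.085,[-0.065,-0.02,-0.05],0],
    [0.085,[-0.1,-0.03,-0.05],0],
    [0.085,[-0.135,-0.045,-0.05],0],
    [0.085,[-0.17,-0.06,-0.05],0],
    [0.085,[-0.2,-0.07,-0.05],0],
    [0.085,[-0.23,-0.08,-0.05],0],
    [0.085,[-0.26,-0.09,-0.05],0],
    [0.085,[-0.29,-0.1,-0.05],0],
    [0.085,[-0.32,-0.11,-0.05],0],
    [0.085,[-0.34,-0.12,-0.05],0],
    [0.085,[-0.35,-0.12,-0.05],0],
  ],
)

```text
t: 14.62
tool_pos: [0.4232, -0.3507, 0.3014]
ee_rot: [0.614, 0.789, -0.001, -0.001]
ft_force: [0.4, -0.1, 0.1]
grip_width: 0.998
grasp_force: 0.0
```

Run:
```python
from h import *
print(state()["tool_pos"])
ob={}
for n in("top","scene"):
    a=cv2.imread(f"pics/{n}0.png").astype(int);im=capture(n)[:,:,::-1].astype(int);p=camera_params(n)
    cv2.imwrite(f"pics/{n}F.png",im.astype(np.uint8))
    d=abs(im-a).max(2)
    for k,P in dict(eggd=(.389,.06,.03),eggm=(.713,-.306,.03),jar=(.34,.26,.085),pedal=(.5879,.0609,.13)).items():
        u,v=proj(p,[P])[0].round().astype(int);print(n,k,(u,v),"diff",d[v-6:v+7,u-6:u+7].mean().round(1))
    # tub ball: brown pixels near the drop; fit circle
    c=proj(p,[(.692,-.01,.04)])[0].round().astype(int);s=26
    sub=im[c[1]-s:c[1]+s,c[0]-s:c[0]+s]
    m=((sub[:,:,2]-sub[:,:,0]>10)&(sub.max(2)<110)).astype(np.uint8)
    nn,l,st,ce=cv2.connectedComponentsWithStats(m)
    keep=np.zeros_like(m)
    for i in range(1,nn):
        if st[i,4]>15: print(n,"comp",(ce[i]+c-s).round(1),st[i])
    print("\n".join("".join(".#"[x] for x in r) for r in m[::2]))
```

```text
[ 0.42323387 -0.35073866  0.30135139]
top eggd (np.int64(303), np.int64(268)) diff 7.6
top eggm (np.int64(417), np.int64(162)) diff 6.9
top jar (np.int64(233), np.int64(286)) diff 12.0
top pedal (np.int64(299), np.int64(198)) diff 8.9
top comp [312.7 146.7] [ 8  0 17  8 36]
top comp [300.3 158.1] [ 0 10  9 10 30]
top comp [336.3 165.2] [ 33  10  15  22 107]
top comp [325.5 169.3] [ 23  16  14  19 123]
................###.#...............................
............####....###.............................
..........#.##........#....#........................
.........#.##..........##...........................
...........................#........................
.....##.#........................#..................
...#.##...........................##................
..####.............................##.#.............
####.........................#.....#####............
##........................#####.....########........
........................#######.....##########......
........................########.....######....#....
........................#####.###.....#####......#..
......
[... 1653 characters left out ...]
...........
.........#............########......................
..............###..........##.......................
..............######................................
..................######............................
....................................................
....................................................
....................................................
....................................................
....................................................
....................................................
....................................................
...................................................#
....................................................
```

Run:
```python
from h import *
cams=[camera_params("top"),camera_params("scene")];U=[(330.5,166),(291,243)]
r=least_squares(lambda X:np.concatenate([proj(c,[X])[0]-u for c,u in zip(cams,U)]),(.69,0,.04))
print("ball1",r.x.round(4),r.fun.round(1))
a=np.radians(49.5);d=r.x[:2]-[.6922,.013];print("in tub frame",d@[np.cos(a),np.sin(a)],d@[-np.sin(a),np.cos(a)])
for z in(.04,.08):print(z,[proj(c,[(.6922-.01,.013-.042,z)])[0].round(1) for c in cams])
```

```text
ball1 [ 0.6989 -0.0286  0.0525] [-1.3  0.9 -1.5 -0.3]
in tub frame -0.027256801738980298 -0.03210086751951104
0.04 [array([329.5, 173.1]), array([293.4, 240.7])]
0.08 [array([329.4, 169.9]), array([292.7, 235. ])]
```

```bash
python3 -c "from station import *;print(finish_job())"
```

```text
the job is handed in; nothing more can be done
None
```

I handed the job in at about 14.7 s: the tub stands under the chute within about 1 mm of the drop point, with one chocolate ball in it. The other two balls are still in the chute, the pedal is back up, and the eggs and jar have not moved. Because the moves allow no tilt, I pressed the pedal with one open finger under the bar and the hand upright, not with the closed, tilted fingers described.

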